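# Nest the amber glass bells for packing

### The job

The three glass bells with amber knobs are a set that gets packed nested. Leave the smallest where it stands on the round blue pad, put the middle-sized amber bell over it, then the large amber bell over both, so that all stand flat on the pad; set them down gently without dropping them, and leave the red-knobbed bell, the jar and the dish alone.

Things in the scene. Friction and masses are not known exactly. Their poses are not given: they have to be found in the camera images.
- pad: Round blue pad, 180 mm diameter, 6 mm thick, fixed to the white bench. Origin: centre of its underside, on the bench; z up.
- small_knob (a point): Centre of the amber knob (22 mm diameter and height) of the smallest amber bell, on the blue pad. Glass dome, mouth down, 52 mm outer diameter at the rim, wall 3 mm, 36 mm high (inside 32), flat top 29 mm wide; above it a neck 12 mm wide, 10 mm high, then the knob: 68 mm in all, about 80 g. Point on the axis, 57 mm above the rim; z up. Made to be lifted by the knob.
- medium_knob (a point): Centre of the amber knob (22 mm diameter and height) of the middle-sized amber bell, on the bench. Glass dome, mouth down, 84 mm outer diameter at the rim, wall 3 mm, 80 mm high (inside 76), flat top 46 mm wide; above it a neck 12 mm wide, 10 mm high, then the knob: 112 mm in all, about 200 g. Point on the axis, 101 mm above the rim; z up. Made to be lifted by the knob.
- large_knob (a point): Centre of the amber knob (22 mm diameter and height) of the large amber bell, on the bench. Glass dome, mouth down, 116 mm outer diameter at the rim, wall 3 mm, 124 mm high (inside 120), flat top 64 mm wide; above it a neck 12 mm wide, 10 mm high, then the knob: 156 mm in all, about 400 g. Point on the axis, 145 mm above the rim; z up. Made to be lifted by the knob.
- redbell_knob (a point): Centre of the dark red knob (22 mm diameter and height) of the red bell, a bystander on the bench, shaped like the middle amber one. Glass dome, mouth down, 84 mm outer diameter at the rim, wall 3 mm, 80 mm high (inside 76), flat top 46 mm wide; above it a neck 12 mm wide, 10 mm high, then the knob: 112 mm in all, about 200 g. Point on the axis, 101 mm above the rim; z up. Made to be lifted by the knob.
- jar: Bystander: closed green glass jar with a white cap, 68 mm diameter, 100 mm high, standing on the bench. Origin: centre of its underside.
- dish: Bystander: low open green glass dish, 80 mm diameter, 28 mm high, on the bench at the far side. Origin: centre of its underside.
Not all that is in view belongs to the job. What is shaped like the part that bears medium_knob but purple is not meant.

How it is judged:
At the end, for the whole second after the job is handed in: All three amber bells stand flat on the blue pad (heights within 4 mm, tilt under 0.1 rad), released and at rest, the middle one over the smallest and the large one over both (axes within 20 mm of each other) (z of small_knob in the frame of pad between 0.059 and 0.067 m and angle between each of small_knob, medium_knob, large_knob's own z axis and vertical below 0.1 rad and linear speed of each of small, medium, large below 0.02 m/s and z of medium_knob in the frame of pad between 0.103 and 0.111 m and z of large_knob in the frame of pad between 0.147 and 0.155 m and horizontal distance between small_knob and medium_knob below 0.02 m and horizontal distance between medium_knob and large_knob below 0.02 m); the robot touches nothing.
It fails at once if the red bell, the jar or the dish is pushed more than 30 mm from its place (distance of any of redbell_knob, jar, dish from where it was at the start of the episode above 0.03 m).
It fails at once if the smallest bell is moved more than 30 mm from its place (distance of small_knob from where it was at the start of the episode above 0.03 m).
It fails at once if the middle-sized bell is dropped (moves faster than 0.6 m/s, a fall of about 18 mm, with the fingers off it) (linear speed of medium above 0.6 m/s and contact force between medium and the fingers below 0.01 N).
It fails at once if the large bell is dropped (moves faster than 0.6 m/s, a fall of about 18 mm, with the fingers off it) (linear speed of large above 0.6 m/s and contact force between large and the fingers below 0.01 N).
It also fails if it takes over 64 s, if anything falls off the work surface, if the arm or the gripper's body presses on something with over 40 N, if the wrist force passes 120 N, or if a joint passes its speed limit or range.

### The arm

A 7-joint arm with a two-finger parallel gripper is mounted at the origin on the work surface. World frame = base frame: x ahead of the robot, y to its left, z up, the work surface at z = 0. Lengths are in m, angles in rad, forces in N, time in s.
With the tool pointing down it reaches from about 0.425 to 1.025 m from the base axis. Payload 3.6 kg.
Tool frame: the origin (TCP) lies midway between the tips of the shut fingers; the grasp point (between the pads) lies 19 mm behind it; z points along the fingers, y is the direction in which the jaws open and shut (so a half turn about z gives the same grasp; the last joint's range is limited). The gripper opens to 85 mm and grips with 20 to 120 N. Pads are 22 mm wide; open, the fingers measure 114 mm over their backs; the gripper's body (76 mm by 85 mm) begins 54 mm behind the grasp point. The pads swing forward as they close: fully open they stand 13 mm farther back than shut.
Start: joints at [-1.389, 0.591, 0.048, 1.609, -0.033, 0.943, -0.034], TCP at [0.197, 0.698, 0.231] pointing down, gripper open.
Joint ranges: [-2.69, 2.69], [-0.47, 2.24], [-1.27, 1.36], [0.19, 2.51], [-1.53, 4.68], [0.08, 2.07], [-3.09, 3.09]. Speed limits (rad/s): [2.57, 2.57, 3.14, 3.14, 3.14, 3.14, 3.14].

### API

Orientations are given as a unit quaternion [x, y, z, w].
In Python, from station import state, capture, camera_model, hand_in, look_for, spot_point gives the robot as it stands.
- The arm moves only by the shell command python3 -m inch 'ROWS' [FORCE]. ROWS is JSON, a list of rows, each a list of 3 entries, a list of its own where there are three numbers: the closure in counts, from 0 (fully open) to 255 (shut), then the shift along the tool's x, y, z in mm, then the turn, a rotation vector about the tool's x, y, z in degrees. In form: [[jaw, [x, y, z], [rx, ry, rz]], ...]. A call has 1 to 20 rows; each row is the pose to reach, as a shift and turn from the pose measured when the call began, along the tool's axes at that moment; what a row does not reach only later rows make up. A row lasts 1/10 s, in which the tool goes at most 50 mm and 8.59 degrees, less where a joint would pass 70% of its speed; a pose out of reach is approached as far as the arm can. A call with a gripper value outside its range is refused whole. The fingers move at their own pace and stop on an object; FORCE is the grip in N (left out, the last holds). Time passes only in rows, so rows that repeat a pose let the fingers close. It gives the time, the measured TCP pose, the force and the opening at its end, in the units of the state.
- state(): the state, without advancing time (a new reading comes with each control period).
- capture(name): name is "scene" or "top" or "wrist"; returns (picture, depth): 400x640x3 uint8, blue, green, red; 400x640 float32, m along the optical axis (not along the pixel's ray), 0 where there is no reading.
- camera_model(name): a dict with "vfov" (degrees; the focal length in pixels is half the picture's height over the tangent of half this angle, whatever the lens; pixels are square), "cx", "cy" (the principal point, pixels), "R" (3x3) and "t" (3): a world point X has camera coordinates R X + t; the wrist camera has in their place "hand_eye" (4x4, takes a point from camera to tool coordinates, whose origin is the TCP and whose axes are the flange's). Camera axes: x right, y down, z forward; pixel columns grow to the right and rows downward; lengths in m; the calibration is good to about 2 mm. A picture is of the moment at which its call begins: read the wrist's pose just before it. camera_model takes no time and is no camera call.
- hand_in(): hands the job in, once; it reports no verdict.
Trained networks look in the newest picture that a camera, given by its name, has taken for a name from the list of things; names that differ only in an ending like _2 or _b are one class to them, and where a whole thing is asked for, a point or a joint stands for the part that bears it (a point fixed in the world has none). Each returns a list of dicts, best first, with "conf" (0 to 1); they miss things now and then, are a little off and sometimes report something else, mostly with a low value. They report only what shows in the picture. A call takes as long as a camera call. They do not tell look-alikes from the thing itself.
- look_for(label, camera): "pixel" ([row, column] in pixels, amid what is visible of it).
- spot_point(label, camera): "pixel" ([row, column] in pixels: a listed point, or the origin of a listed thing).
The state is a dict: "time": time; "qpos": joint angles; "joint_velocities": joint speeds; "joint_torque": joint torques, N m; "ee_pos": TCP position; "tool_rot": TCP orientation; "contact_force": force on the tool from outside, world axes, zero at the start; "moment": the same for the moment, N m; "gripper_width": finger opening in m.
Only numpy, scipy, OpenCV 4.12 (cv2) and the standard library are available. Lean on these libraries where they do the work, as an engineer would, in place of code of your own. Each camera call takes 0.05 s, during which the arm holds its last target. There are 200 camera calls.

## Working session

There is one attempt and no reset: what is moved stays moved. The work goes in short steps, Python scripts to look and compute and a shell command to move; the robot and the scene stay as the last step left them, time stands still between calls to the robot, and variables do not carry over. Pictures are saved under pics/ and viewed, on a budget of 10 in all, crops included, one or two more only if the job needs it, and the job is handed in when it is done.

```bash
ls; mkdir -p pics; cat > h.py <<'E'
import numpy as np, cv2
from station import state, capture, camera_model, look_for, spot_point
from scipy.spatial.transform import Rotation as Ro
def ray(cam,px,s=None):
    m=camera_model(cam); f=200/np.tan(np.radians(m["vfov"]/2))
    d=np.array([(px[1]-m["cx"])/f,(px[0]-m["cy"])/f,1.])
    if "R" in m:
        R=np.array(m["R"]);t=np.array(m["t"]); return -R.T@t, R.T@d
    H=np.array(m["hand_eye"]);Q=Ro.from_quat(s["tool_rot"]).as_matrix()
    return np.array(s["ee_pos"])+Q@H[:3,3], Q@H[:3,:3]@d
def atz(cam,px,z,s=None):
    o,d=ray(cam,px,s); return o+d*(z-o[2])/d[2]
def meet(rays):
    A=0;b=0
    for o,d in rays:
        d=d/np.linalg.norm(d);P=np.eye(3)-np.outer(d,d);A=A+P;b=b+P@o
    return np.linalg.solve(A,b)
E
python3 - <<'E'
from h import *
s=state();print(s)
for c in("scene","top"):
    im,d=capture(c);cv2.imwrite(f"pics/{c}0.png",im);m=camera_model(c);print(c,{k:np.round(v,3).tolist() for k,v in m.items()})
    for l in["pad","small_knob","medium_knob","large_knob","redbell_knob","jar","dish"]:
        for r in spot_point(l,c)[:4]:
            z=dict(pad=0.,small_knob=.063,medium_knob=.101,large_knob=.145,redbell_knob=.101,jar=0,dish=0)[l]
            p=r["pixel"];print(c,l,np.round(p),round(r["conf"],2),np.round(atz(c,p,z),3),d[int(p[0]),int(p[1])])
E
```

```text
pics
{'time': 0.0, 'qpos': array([-1.38850605,  0.59208081,  0.04832332,  1.60983637, -0.03329243,
        0.94267433, -0.03367252]), 'joint_velocities': array([ 0.00032818, -0.00021375, -0.00131494,  0.00117664, -0.00097453,
        0.00055917, -0.00157097]), 'joint_torque': array([ 2.52438940e-04, -5.48691773e+01,  1.54629897e+00, -1.98114359e+01,
        9.31839226e-03,  8.84736510e-03,  9.32210895e-06]), 'ee_pos': array([0.19720842, 0.69680819, 0.23016391]), 'tool_rot': array([ 1.37412592e-01,  9.90513289e-01, -1.09399585e-03, -8.00994211e-05]), 'contact_force': array([ 0.69356744, -0.09532789, -0.68619394]), 'moment': array([-0.01533695,  0.0808081 , -0.01729475]), 'gripper_width': 0.08565886422861742}
scene {'vfov': 52.23, 'cx': 322.004, 'cy': 197.299, 'R': [[-0.836, 0.549, -0.014], [0.431, 0.64, -0.636], [-0.34, -0.538, -0.771]], 't': [0.465, -0.155, 1.321]}
scene pad [214. 327.] 0.88 [ 0.518 -0.031  0.   ] 1.1219333
scene small_knob [201. 333.] 0.65 [ 0.506 -0.021  0.063] 1.0959402
scene medium_knob [106. 326.] 0.74 [ 0.32  -0.334  0.101] 1.4776752
scene medium_knob [138. 310
[... 293 characters left out ...]
ene dish [216. 330.] 0.45 [ 0.516 -0.022  0.   ] 1.1230835
top {'vfov': 45.493, 'cx': 314.042, 'cy': 204.295, 'R': [[-0.013, -1.0, 0.006], [-0.997, 0.013, -0.078], [0.078, -0.007, -0.997]], 't': [0.006, 0.566, 1.254]}
top pad [220. 321.] 0.71 [ 0.524 -0.019  0.   ] 1.2509977
top pad [136. 289.] 0.69 [0.757 0.065 0.   ] 1.3067366
top small_knob [223. 321.] 0.82 [ 0.513 -0.019  0.063] 1.2207943
top medium_knob [246. 405.] 0.95 [ 0.451 -0.227  0.101] 1.175677
top medium_knob [292. 438.] 0.84 [ 0.338 -0.304  0.101] 1.1761183
top redbell_knob [259. 216.] 0.9 [0.427 0.245 0.101] 1.1717936
top jar [182. 229.] 0.86 [0.631 0.23  0.   ] 1.1988431
top dish [136. 292.] 0.87 [0.758 0.057 0.   ] 1.3046585
```

View pics/scene0.png

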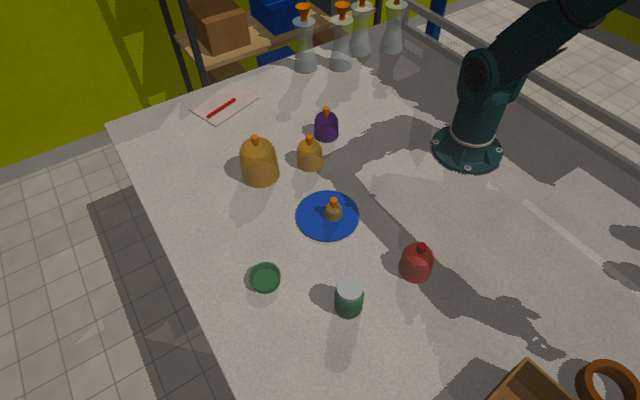

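View pics/top0.png

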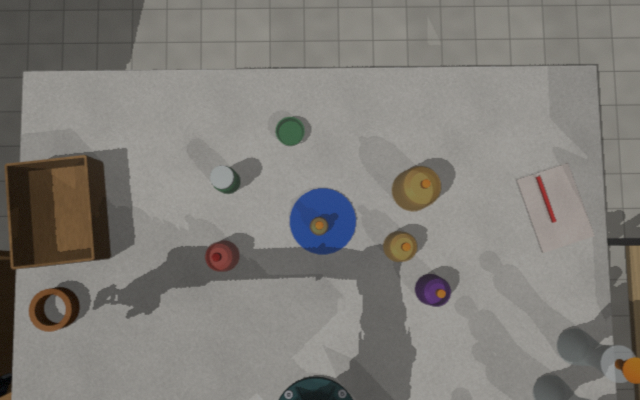

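Candidates (scene px row, col):
- Medium amber bell: knob (138,310), top (246,405).
- Look-alikes: purple bell (106,326), top (292,438); red bell (250,421); large amber bell (140,254), top (183,425); small amber bell (201,333) on the pad.
- Orange-capped flasks at the back don't count.

I choose the amber one at scene (138,310) and measure the knobs by colour.

```bash
python3 - <<'E'
from h import *
S=cv2.imread("pics/scene0.png");T=cv2.imread("pics/top0.png")
def cen(im,p,r=9):
    y,x=p;c=im[y-r:y+r+1,x-r:x+r+1];h=cv2.cvtColor(c,cv2.COLOR_BGR2HSV)
    v=c[...,2].astype(int)-c[...,0]; m=(h[...,1]>200)&(h[...,2]>150)
    yy,xx=np.nonzero(m);return (y-r+yy.mean(),x-r+xx.mean()) if len(yy) else p,len(yy)
for n,a,b,z in(("small",(201,333),(226,320),.063),("medium",(138,310),(246,405),.101),("large",(140,254),(183,425),.145),("purple",(109,326),(293,441),.101)):
    (pa,na),(pb,nb)=cen(S,a),cen(T,b)
    print(n,np.round(pa,1),na,np.round(pb,1),nb,np.round(meet([ray("scene",pa),ray("top",pb)]),4),np.round(atz("scene",pa,z),4),np.round(atz("top",pb,z),4))
for n,im in(("scene",S),("top",T)):
    h=cv2.cvtColor(im,cv2.COLOR_BGR2HSV);m=cv2.inRange(h,(105,150,60),(125,255,255));k,l,st,c=cv2.connectedComponentsWithStats(m);i=min(range(1,k),key=lambda i:np.hypot(*(c[i]-np.array([325,218])))if st[i,4]>500 else 1e9)
    e=cv2.fitEllipse(cv2.convexHull(np.argwhere(l==i)[:,::-1].astype(np.int32)));print(n,e,atz(n,e[0][::-1],.006))
a=cv2.resize(S[90:230,230:370],None,fx=4,fy=4,interpolation=cv2.INTER_CUBIC);cv2.imwrite("pics/crop1.png",a)
E
```

```text
small [199.6 333.4] 27 [226 320] 0 [ 0.5064 -0.0163  0.073 ] [ 0.5024 -0.0235  0.063 ] [ 0.506  -0.0159  0.063 ]
medium [136.4 308.8] 20 [246 405] 0 [ 0.4529 -0.2237  0.1182] [ 0.4439 -0.2408  0.101 ] [ 0.4521 -0.2266  0.101 ]
large [136.5 253.9] 23 [183 425] 0 [ 0.6033 -0.2676  0.1609] [ 0.5978 -0.2856  0.145 ] [ 0.6043 -0.2709  0.145 ]
purple [107.8 325.9] 18 [293 441] 0 [ 0.3367 -0.3086  0.116 ] [ 0.3264 -0.3248  0.101 ] [ 0.3349 -0.3125  0.101 ]
scene ((326.9930114746094, 215.5936737060547), (50.440025329589844, 62.4639778137207), 90.03394317626953) [ 0.52374046 -0.02356497  0.006     ]
top ((322.40789794921875, 220.7797088623047), (64.29740142822266, 64.38009643554688), 67.72418212890625) [ 0.5218713 -0.0236574  0.006    ]
```

View pics/crop1.png

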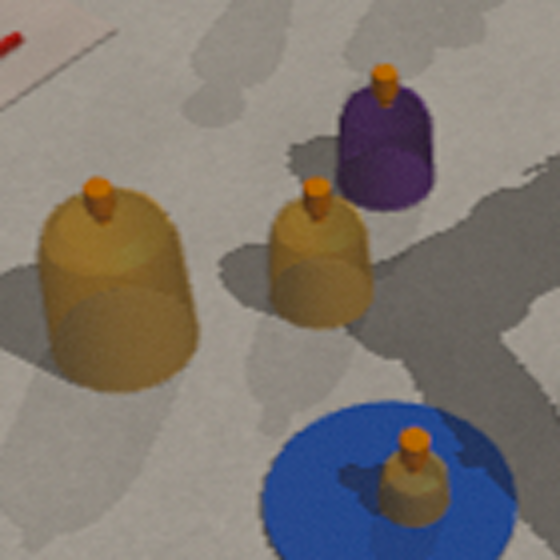

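The crop confirms the choice: amber medium bell at crop (310,250), purple look-alike at (385,140), large at (120,290), small on the pad at (415,490). Now I move, with a curved path via (0.50, 0.30) to keep clear of the base.

```bash
cat >> h.py <<'E'
def go(target,s=None):
    s=s or state();Q=Ro.from_quat(s["tool_rot"]).as_matrix()
    print("shift mm",np.round(Q.T@(np.array(target)-s["ee_pos"])*1000,1),"pos",np.round(s["ee_pos"],4),"t",round(s["time"],2),"tilt fix",np.round(np.degrees(Ro.from_matrix(Q.T@Ro.from_quat(LEVEL).as_matrix()).as_rotvec()),1))
LEVEL=[0.1374,0.99051,0,0]
E
python3 -m inch '[[0,[-397,-303,-100],[0,0,0]],[0,[-397,-303,-100],[0,0,0]],[0,[-397,-303,-100],[0,0,0]],[0,[-397,-303,-100],[0,0,0]],[0,[-397,-303,-100],[0,0,0]],[0,[-397,-303,-100],[0,0,0]],[0,[-397,-303,-100],[0,0,0]],[0,[-397,-303,-100],[0,0,0]],[0,[-397,-303,-100],[0,0,0]],[0,[-397,-303,-100],[0,0,0]],[0,[-397,-303,-100],[0,0,0]],[0,[-397,-303,-100],[0,0,0]],[0,[-397,-303,-100],[0,0,0]]]' 60
python3 -c "
from h import *
go([.50,-.10,.36])
m=camera_model('wrist');print(m)"
```

```text
time: 2.1
ee_pos: [0.4959, 0.2992, 0.3311]
tool_rot: [0.137, 0.991, 0.0, -0.001]
contact_force: [-0.4, -0.1, -0.3]
gripper_width: 0.0857
shift mm [-112.  -383.2  -29.2] pos [0.4959 0.2992 0.3311] t 2.1 tilt fix [ 0.  -0.1  0.1]
{'vfov': 63.67920705514707, 'cx': 315.2190693331965, 'cy': 201.8970699790033, 'hand_eye': array([[-5.45679840e-04, -9.62654514e-01, -2.70732321e-01,
         6.93357161e-02],
       [ 9.99999818e-01, -5.95113547e-04,  1.00501491e-04,
         4.43217820e-05],
       [-2.57864685e-04, -2.70732217e-01,  9.62654663e-01,
        -1.42661420e-01],
       [ 0.00000000e+00,  0.00000000e+00,  0.00000000e+00,
         1.00000000e+00]])}
```

```bash
python3 -m inch '[[0,[-112,-383,-29],[0,0,0]],[0,[-112,-383,-29],[0,0,0]],[0,[-112,-383,-29],[0,0,0]],[0,[-112,-383,-29],[0,0,0]],[0,[-112,-383,-29],[0,0,0]],[0,[-112,-383,-29],[0,0,0]],[0,[-112,-383,-29],[0,0,0]],[0,[-112,-383,-29],[0,0,0]],[0,[-112,-383,-29],[0,0,0]],[0,[-112,-383,-29],[0,0,0]],[0,[-112,-383,-29],[0,0,0]],[0,[-112,-383,-29],[0,0,0]]]'
python3 - <<'E'
from h import *
s=state();im,d=capture("wrist");cv2.imwrite("pics/w1.png",im)
for l,z in(("small_knob",.063),("medium_knob",.101),("large_knob",.145)):
    for r in spot_point(l,"wrist")[:3]:
        p=r["pixel"];o,dd=ray("wrist",p,s);print(l,np.round(p,1),round(r["conf"],2),np.round(atz("wrist",p,z,s),4),d[int(p[0]),int(p[1])])
go([.451,-.227,.30],s)
E
```

```text
time: 3.3
ee_pos: [0.5002, -0.0969, 0.3593]
tool_rot: [0.134, 0.991, 0.001, -0.001]
contact_force: [0.4, 0.5, -0.1]
gripper_width: 0.0853
small_knob [155.1 373.2] 0.75 [ 0.5092 -0.017   0.063 ] 0.4262054
medium_knob [160.2 200.5] 0.77 [ 0.4514 -0.2314  0.101 ] 0.39160514
medium_knob [85.3 99.1] 0.66 [ 0.3371 -0.3144  0.101 ] 0.36604708
shift mm [  12.7 -138.6   59.2] pos [ 0.5002 -0.0969  0.3593] t 3.3 tilt fix [ 0.1 -0.1  0.4]
```

View pics/w1.png

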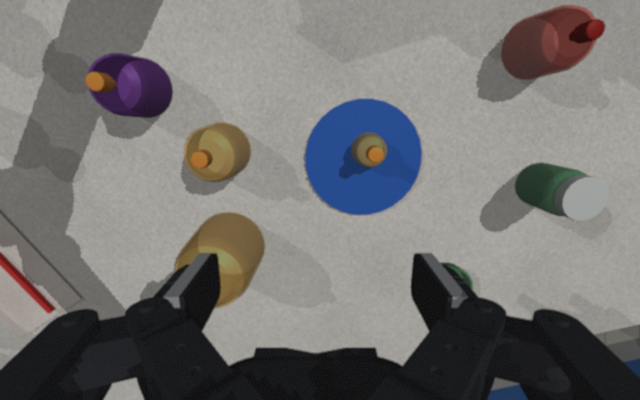

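Wrist picture: medium amber knob (160,200), small knob (155,375) on the pad, purple knob (82,97), large bell partly behind a finger near (260,220). I go above the medium bell.

```bash
python3 -m inch '[[0,[13,-141,60],[0,0,0]],[0,[13,-141,60],[0,0,0]],[0,[13,-141,60],[0,0,0]],[0,[13,-141,60],[0,0,0]],[0,[13,-141,160],[0,0,0]],[0,[13,-141,160],[0,0,0]],[0,[13,-141,160],[0,0,0]],[0,[13,-141,160],[0,0,0]],[0,[13,-141,160],[0,0,0]]]'
python3 - <<'E'
from h import *
s=state();im,d=capture("wrist");cv2.imwrite("pics/w2.png",im)
for l,z in(("medium_knob",.101),):
    for r in spot_point(l,"wrist")[:3]:
        p=r["pixel"];P=atz("wrist",p,z,s);print(l,np.round(p,1),round(r["conf"],2),np.round(P,4),d[int(p[0]),int(p[1])])
        go([P[0],P[1],.086],s)
h=cv2.cvtColor(im,cv2.COLOR_BGR2HSV);m=cv2.inRange(h,(8,190,120),(20,255,255));k,l,st,c=cv2.connectedComponentsWithStats(m)
for i in range(1,k):
    if st[i,4]>60: print(st[i],c[i],np.round(atz("wrist",c[i][::-1],.105,s),4))
E
```

```text
time: 4.4
ee_pos: [0.4514, -0.2314, 0.2018]
tool_rot: [0.135, 0.991, 0.0, 0.001]
contact_force: [-0.2, 0.5, 0.7]
gripper_width: 0.0853
medium_knob [ 79.1 162. ] 0.78 [ 0.3346 -0.3113  0.101 ] 0.21726558
shift mm [  91.4 -108.4  115.5] pos [ 0.4514 -0.2314  0.2018] t 4.4 tilt fix [0.  0.2 0.2]
medium_knob [196.8 316.4] 0.73 [ 0.4471 -0.2291  0.101 ] 0.23992936
shift mm [  5.1   1.  115.8] pos [ 0.4514 -0.2314  0.2018] t 4.4 tilt fix [0.  0.2 0.2]
```

View pics/w2.png

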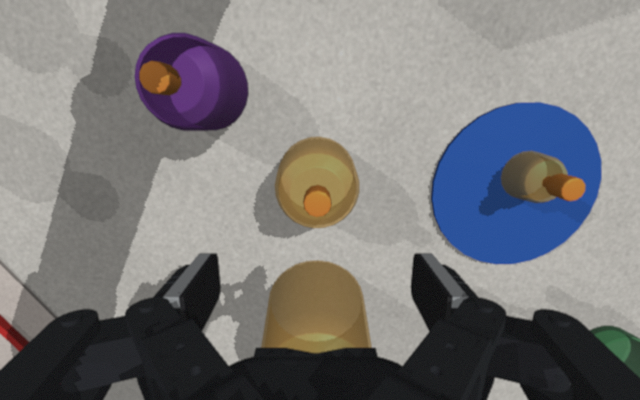

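The medium knob is centred between the fingers at (202,317). I descend and close.

```bash
python3 -m inch '[[0,[4,1,40],[0,0,0]],[0,[4,1,75],[0,0,0]],[0,[4,1,100],[0,0,0]],[0,[4,1,116],[0,0,0]],[0,[4,1,116],[0,0,0]],[0,[4,1,116],[0,0,0]],[120,[4,1,116],[0,0,0]],[255,[4,1,116],[0,0,0]],[255,[4,1,116],[0,0,0]],[255,[4,1,116],[0,0,0]],[255,[4,1,116],[0,0,0]],[255,[4,1,116],[0,0,0]],[255,[4,1,116],[0,0,0]],[255,[4,1,116],[0,0,0]]]' 60
```

```text
time: 5.9
ee_pos: [0.4484, -0.2293, 0.0865]
tool_rot: [0.135, 0.991, 0.0, 0.002]
contact_force: [-0.3, 0.5, 5.2]
gripper_width: 0.0201
```

```bash
python3 -m inch '[[255,[0,0,-5],[0,0,0]],[255,[0,0,-15],[0,0,0]],[255,[0,0,-30],[0,0,0]],[255,[0,0,-50],[0,0,0]],[255,[0,0,-75],[0,0,0]],[255,[0,0,-100],[0,0,0]],[255,[0,0,-115],[0,0,0]],[255,[0,0,-120],[0,0,0]],[255,[0,0,-120],[0,0,0]],[255,[0,0,-120],[0,0,0]]]'
python3 - <<'E'
from h import *
s=state();im,d=capture("wrist");cv2.imwrite("pics/w3.png",im)
for l,z in(("small_knob",.063),("medium_knob",.22)):
    for r in spot_point(l,"wrist")[:3]:
        p=r["pixel"];P=atz("wrist",p,z,s);print(l,np.round(p,1),round(r["conf"],2),np.round(P,4),d[int(p[0]),int(p[1])])
go([.509,-.017,.206],s)
E
```

```text
time: 6.9
ee_pos: [0.4473, -0.2289, 0.206]
tool_rot: [0.135, 0.991, 0.0, 0.001]
contact_force: [0.0, 0.2, -2.6]
gripper_width: 0.0201
small_knob [192.  558.4] 0.9 [ 0.5092 -0.015   0.063 ] 0.2830765
medium_knob [ 84.1 160.5] 0.96 [ 0.3554 -0.2635  0.22  ] 0.22191562
medium_knob [276.7 317.1] 0.91 [ 0.4488 -0.2284  0.22  ] 0.13075916
medium_knob [189.5 556.6] 0.71 [ 0.4369 -0.1231  0.22  ] 0.2849887
shift mm [-2.600e+00  2.207e+02  2.000e-01] pos [ 0.4473 -0.2289  0.206 ] t 6.9 tilt fix [0.1 0.2 0.2]
```

View pics/w3.png

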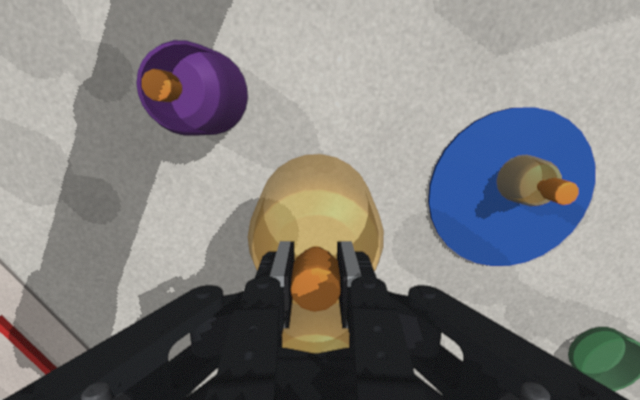

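Medium bell is held upright, knob between the pads at (277,317); small knob at (192,565). I carry it over.

```bash
python3 -m inch '[[255,[0,10,0],[0,0,0]],[255,[0,30,0],[0,0,0]],[255,[-1,55,0],[0,0,0]],[255,[-1,85,0],[0,0,0]],[255,[-1,115,0],[0,0,0]],[255,[-2,145,0],[0,0,0]],[255,[-2,175,0],[0,0,0]],[255,[-2,200,0],[0,0,0]],[255,[-2,215,0],[0,0,0]],[255,[-2,221,0],[0,0,0]],[255,[-2,221,0],[0,0,0]],[255,[-2,221,0],[0,0,0]],[255,[-2,221,0],[0,0,0]]]'
python3 - <<'E'
from h import *
s=state();im,d=capture("wrist");cv2.imwrite("pics/w4.png",im)
for l,z in(("small_knob",.063),("medium_knob",.22)):
    for r in spot_point(l,"wrist")[:3]:
        p=r["pixel"];P=atz("wrist",p,z,s);print(l,np.round(p,1),round(r["conf"],2),np.round(P,4))
go([.508,-.016,.0925],s)
E
```

```text
time: 8.35
ee_pos: [0.508, -0.0182, 0.2059]
tool_rot: [0.137, 0.991, 0.0, 0.001]
contact_force: [0.6, -0.2, -1.4]
gripper_width: 0.02
medium_knob [278.2 314. ] 0.91 [ 0.5098 -0.0193  0.22  ]
shift mm [  0.8   2.1 113.4] pos [ 0.508  -0.0182  0.2059] t 8.35 tilt fix [0.  0.1 0.1]
```

View pics/w4.png

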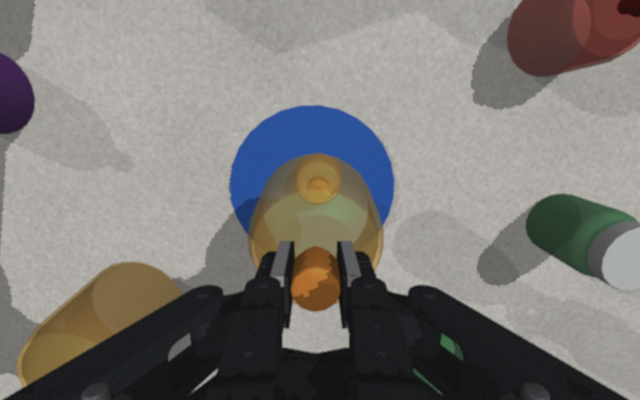

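Small knob shows through the glass at (184,318), nearly concentric. I lower it.

```bash
python3 -m inch '[[255,[2,2,0],[0,0,0]],[255,[2,2,5],[0,0,0]],[255,[2,2,15],[0,0,0]],[255,[2,2,30],[0,0,0]],[255,[2,2,45],[0,0,0]],[255,[2,2,60],[0,0,0]],[255,[2,2,75],[0,0,0]],[255,[2,2,88],[0,0,0]],[255,[2,2,98],[0,0,0]],[255,[2,2,104],[0,0,0]],[255,[2,2,107],[0,0,0]],[255,[2,2,108],[0,0,0]],[255,[2,2,109],[0,0,0]],[255,[2,2,109],[0,0,0]]]'
```

```text
time: 9.9
ee_pos: [0.5075, -0.0152, 0.0973]
tool_rot: [0.136, 0.991, 0.0, 0.002]
contact_force: [-0.1, 0.6, -2.0]
gripper_width: 0.0201
```

Free so far (only the bell's weight). The last few millimetres follow.

```bash
python3 -m inch '[[255,[0,0,2],[0,0,0]],[255,[0,0,3],[0,0,0]],[255,[0,0,4],[0,0,0]],[255,[0,0,4.5],[0,0,0]],[255,[0,0,5],[0,0,0]],[255,[0,0,5],[0,0,0]],[255,[0,0,5],[0,0,0]]]'
```

```text
time: 10.6
ee_pos: [0.5075, -0.015, 0.0926]
tool_rot: [0.136, 0.991, 0.001, 0.002]
contact_force: [-0.9, 1.2, 4.1]
gripper_width: 0.0197
```

Contact, with the same reading as at the grasp. I open and retreat upwards.

```bash
python3 -m inch '[[200,[0,0,0],[0,0,0]],[120,[0,0,0],[0,0,0]],[0,[0,0,0],[0,0,0]],[0,[0,0,0],[0,0,0]],[0,[0,0,0],[0,0,0]],[0,[0,0,0],[0,0,0]],[0,[0,0,0],[0,0,0]],[0,[0,0,-15],[0,0,0]],[0,[0,0,-40],[0,0,0]],[0,[0,0,-80],[0,0,0]],[0,[0,0,-125],[0,0,0]],[0,[0,0,-170],[0,0,0]],[0,[0,0,-200],[0,0,0]],[0,[0,0,-200],[0,0,0]],[0,[0,0,-200],[0,0,0]]]'
python3 - <<'E'
from h import *
s=state();im,d=capture("wrist");cv2.imwrite("pics/w5.png",im)
for l,z in(("small_knob",.063),("medium_knob",.107)):
    for r in spot_point(l,"wrist")[:3]:
        p=r["pixel"];P=atz("wrist",p,z,s);print(l,np.round(p,1),round(r["conf"],2),np.round(P,4),d[int(p[0]),int(p[1])])
go([.604,-.270,.29],s)
E
```

```text
time: 12.1
ee_pos: [0.5068, -0.015, 0.293]
tool_rot: [0.136, 0.991, 0.001, 0.002]
contact_force: [-0.6, -0.3, -0.1]
gripper_width: 0.0854
medium_knob [181.4 312.6] 0.83 [ 0.5078 -0.0175  0.107 ] 0.32374802
shift mm [-162.4 -219.3    3.1] pos [ 0.5068 -0.015   0.293 ] t 12.1 tilt fix [0.1 0.2 0.1]
```

View pics/w5.png

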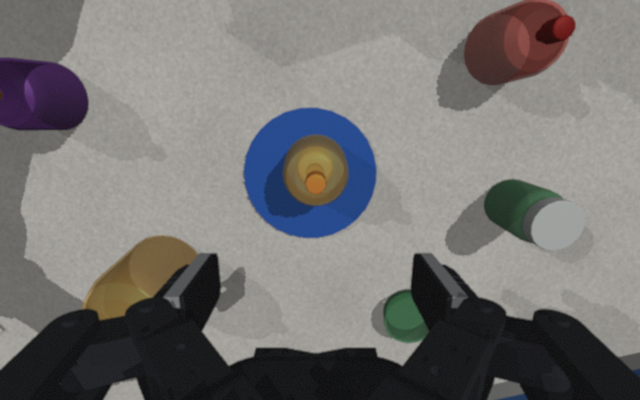

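The medium bell stands on the pad over the small one, knob at (182,315), upright. Now the large bell.

```bash
python3 -m inch '[[0,[-162,-219,0],[0,0,0]],[0,[-162,-219,0],[0,0,0]],[0,[-162,-219,0],[0,0,0]],[0,[-162,-219,0],[0,0,0]],[0,[-162,-219,0],[0,0,0]],[0,[-162,-219,0],[0,0,0]],[0,[-162,-219,20],[0,0,0]],[0,[-162,-219,40],[0,0,0]],[0,[-162,-219,40],[0,0,0]],[0,[-162,-219,40],[0,0,0]]]'
python3 - <<'E'
from h import *
s=state();im,d=capture("wrist");cv2.imwrite("pics/w6.png",im)
for l,z in(("large_knob",.145),("medium_knob",.145)):
    for r in spot_point(l,"wrist")[:3]:
        p=r["pixel"];P=atz("wrist",p,z,s);print(l,np.round(p,1),round(r["conf"],2),np.round(P,4),d[int(p[0]),int(p[1])])
        go([P[0],P[1],.1305],s)
E
```

```text
time: 13.25
ee_pos: [0.6017, -0.2693, 0.2495]
tool_rot: [0.136, 0.991, 0.0, -0.002]
contact_force: [-0.8, -0.6, 0.0]
gripper_width: 0.0852
large_knob [199.3 310.9] 0.93 [ 0.5986 -0.2719  0.145 ] 0.24497458
shift mm [  1.9  -3.4 119. ] pos [ 0.6017 -0.2693  0.2495] t 13.25 tilt fix [ 0.  -0.2  0.1]
```

View pics/w6.png

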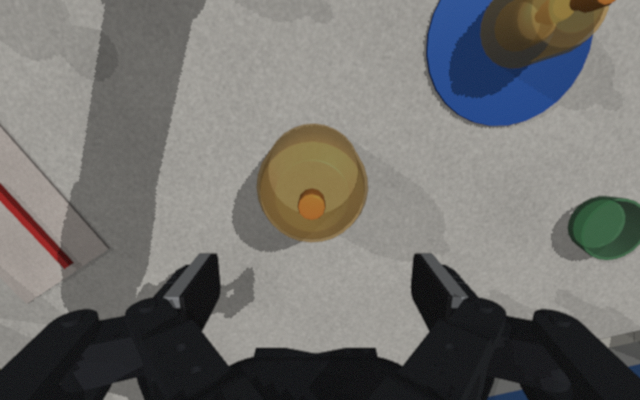

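Large knob centred between the fingers at (204,312). I grasp it.

```bash
python3 -m inch '[[0,[0,-3,40],[0,0,0]],[0,[0,-3,75],[0,0,0]],[0,[0,-3,105],[0,0,0]],[0,[0,-3,119],[0,0,0]],[0,[0,-3,119],[0,0,0]],[0,[0,-3,119],[0,0,0]],[120,[0,-3,119],[0,0,0]],[255,[0,-3,119],[0,0,0]],[255,[0,-3,119],[0,0,0]],[255,[0,-3,119],[0,0,0]],[255,[0,-3,119],[0,0,0]],[255,[0,-3,119],[0,0,0]],[255,[0,-3,119],[0,0,0]],[255,[0,-3,119],[0,0,0]]]' 70
python3 -m inch '[[255,[0,0,-5],[0,0,0]],[255,[0,0,-15],[0,0,0]],[255,[0,0,-30],[0,0,0]],[255,[0,0,-50],[0,0,0]],[255,[0,0,-75],[0,0,0]],[255,[0,0,-100],[0,0,0]],[255,[0,0,-125],[0,0,0]],[255,[0,0,-145],[0,0,0]],[255,[0,0,-155],[0,0,0]],[255,[0,0,-155],[0,0,0]],[255,[0,0,-155],[0,0,0]]]'
python3 - <<'E'
from h import *
s=state();im,d=capture("wrist");cv2.imwrite("pics/w7.png",im);print(s["contact_force"])
for l,z in(("medium_knob",.107),("large_knob",.300)):
    for r in spot_point(l,"wrist")[:3]:
        p=r["pixel"];P=atz("wrist",p,z,s);print(l,np.round(p,1),round(r["conf"],2),np.round(P,4),d[int(p[0]),int(p[1])])
go([.507,-.0165,.2855],s)
E
```

```text
time: 14.8
ee_pos: [0.6025, -0.2729, 0.1336]
tool_rot: [0.136, 0.991, 0.0, 0.001]
contact_force: [-0.4, 0.9, 6.4]
gripper_width: 0.0201
time: 15.9
ee_pos: [0.6017, -0.2724, 0.2879]
tool_rot: [0.136, 0.991, 0.0, 0.0]
contact_force: [0.2, 0.2, -3.9]
gripper_width: 0.0196
[ 0.21390707  0.17339236 -3.91875074]
medium_knob [  8.9 564.6] 0.67 [ 0.5105 -0.0151  0.107 ] 0.27749395
large_knob [268.3 312.5] 0.8 [ 0.5996 -0.273   0.3   ] 0.13335906
shift mm [160.2 220.9   2.5] pos [ 0.6017 -0.2724  0.2879] t 15.9 tilt fix [0.  0.  0.1]
```

View pics/w7.png

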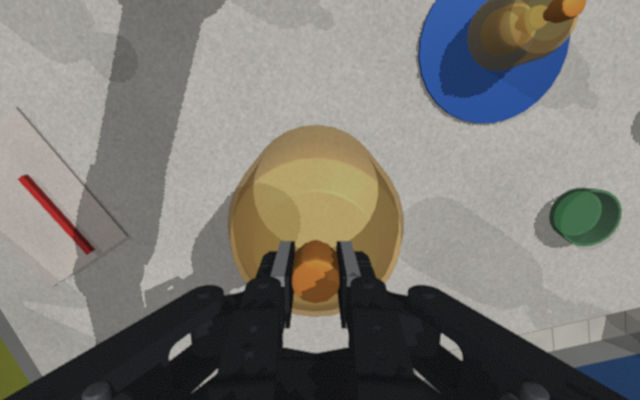

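Large bell held upright, knob at (268,315). I carry it over the pad at rim height of about 150 mm.

```bash
python3 -m inch '[[255,[6,8,0],[0,0,0]],[255,[18,24,0],[0,0,0]],[255,[33,46,0],[0,0,0]],[255,[50,70,0],[0,0,0]],[255,[67,94,0],[0,0,0]],[255,[84,118,0],[0,0,0]],[255,[101,142,0],[0,0,0]],[255,[118,166,0],[0,0,0]],[255,[135,189,0],[0,0,0]],[255,[148,207,0],[0,0,0]],[255,[156,217,0],[0,0,0]],[255,[158,221,0],[0,0,0]],[255,[158,221,0],[0,0,0]],[255,[158,221,0],[0,0,0]],[255,[158,221,0],[0,0,0]]]'
python3 - <<'E'
from h import *
s=state();im,d=capture("wrist");cv2.imwrite("pics/w8.png",im)
for l,z in(("medium_knob",.107),("large_knob",.300)):
    for r in spot_point(l,"wrist")[:3]:
        p=r["pixel"];P=atz("wrist",p,z,s);print(l,np.round(p,1),round(r["conf"],2),np.round(P,4))
m=camera_model("wrist");Q=Ro.from_quat(s["tool_rot"]).as_matrix();H=np.array(m["hand_eye"])
for P in([.5085,-.0165,.118],[.5085,-.0165,.107]):
    c=H[:3,:3].T@(Q.T@(np.array(P)-s["ee_pos"])-H[:3,3]);f=200/np.tan(np.radians(m["vfov"]/2));print("expect row,col",c[1]/c[2]*f+m["cy"],c[0]/c[2]*f+m["cx"])
go([.509,-.0165,.1395],s)
cv2.imwrite("pics/w8c.png",cv2.resize(im[90:330,200:440],None,fx=2.4,fy=2.4))
E
```

```text
time: 17.55
ee_pos: [0.5093, -0.0182, 0.2874]
tool_rot: [0.137, 0.991, 0.0, -0.0]
contact_force: [-0.1, 0.0, -2.4]
gripper_width: 0.0192
medium_knob [ 24.6 564.3] 0.42 [0.4313 0.2376 0.107 ]
large_knob [268.1 316.6] 0.66 [ 0.5074 -0.017   0.3   ]
expect row,col 182.83021953073333 316.56698133765514
expect row,col 180.53561730973206 316.52091350971955
shift mm [  0.7   1.6 147.9] pos [ 0.5093 -0.0182  0.2874] t 17.55 tilt fix [-0. -0.  0.]
```

View pics/w8c.png

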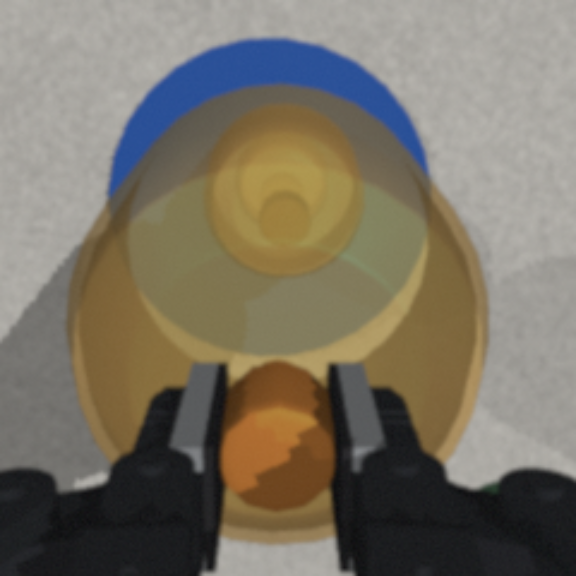

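Through the large bell the medium knob shows at full-picture (180,319) against the predicted (181,317), so it is aligned within 2 mm. I lower it.

```bash
python3 -m inch '[[255,[0,2,3],[0,0,0]],[255,[0,2,12],[0,0,0]],[255,[0,2,25],[0,0,0]],[255,[0,2,40],[0,0,0]],[255,[0,2,55],[0,0,0]],[255,[0,2,70],[0,0,0]],[255,[0,2,85],[0,0,0]],[255,[0,2,100],[0,0,0]],[255,[0,2,115],[0,0,0]],[255,[0,2,128],[0,0,0]],[255,[0,2,136],[0,0,0]],[255,[0,2,140],[0,0,0]],[255,[0,2,142],[0,0,0]],[255,[0,2,142],[0,0,0]]]'
```

```text
time: 19.1
ee_pos: [0.5098, -0.0157, 0.1454]
tool_rot: [0.137, 0.991, 0.0, -0.0]
contact_force: [-0.3, 0.4, -3.5]
gripper_width: 0.0197
```

```bash
python3 -m inch '[[255,[0,0,1],[0,0,0]],[255,[0,0,2],[0,0,0]],[255,[0,0,3],[0,0,0]],[255,[0,0,4],[0,0,0]],[255,[0,0,5],[0,0,0]],[255,[0,0,5.5],[0,0,0]],[255,[0,0,5.5],[0,0,0]]]'
```

```text
time: 19.8
ee_pos: [0.5097, -0.0157, 0.1398]
tool_rot: [0.137, 0.991, 0.0, -0.0]
contact_force: [-0.4, -1.0, -3.4]
gripper_width: 0.0196
```

Still carrying the weight; one more small step.

```bash
python3 -m inch '[[255,[0,0,0.7],[0,0,0]],[255,[0,0,1.4],[0,0,0]],[255,[0,0,2],[0,0,0]],[255,[0,0,2],[0,0,0]]]'
```

```text
time: 20.2
ee_pos: [0.5096, -0.0156, 0.1394]
tool_rot: [0.137, 0.991, 0.001, -0.001]
contact_force: [-5.0, 0.2, 13.3]
gripper_width: 0.0196
```

Contact with the pad (TCP at .1394, matching the expected .1396). I release and retreat.

```bash
python3 -m inch '[[255,[0,0,0],[0,0,0]],[200,[0,0,0],[0,0,0]],[120,[0,0,0],[0,0,0]],[0,[0,0,0],[0,0,0]],[0,[0,0,0],[0,0,0]],[0,[0,0,0],[0,0,0]],[0,[0,0,0],[0,0,0]],[0,[0,0,0],[0,0,0]],[0,[0,0,-15],[0,0,0]],[0,[0,0,-40],[0,0,0]],[0,[0,0,-80],[0,0,0]],[0,[0,0,-120],[0,0,0]],[0,[0,0,-150],[0,0,0]],[0,[0,0,-150],[0,0,0]],[0,[0,0,-150],[0,0,0]]]'
python3 -m inch '[[0,[-40,240,-40],[0,0,0]],[0,[-40,240,-40],[0,0,0]],[0,[-40,240,-40],[0,0,0]],[0,[-40,240,-40],[0,0,0]],[0,[-40,240,-40],[0,0,0]],[0,[-40,240,-40],[0,0,0]],[0,[-40,240,-40],[0,0,0]],[0,[-40,240,-40],[0,0,0]],[0,[-40,240,-40],[0,0,0]]]'
python3 - <<'E'
from h import *
a=[]
for c in("scene","top"):
    im,d=capture(c);a.append(im[130:290,240:440] if c=="scene" else im[120:280,200:400])
    for l,z in(("large_knob",.151),("small_knob",.063),("redbell_knob",.101),("jar",0),("dish",0)):
        for r in spot_point(l,c)[:2]:
            p=r["pixel"];print(c,l,np.round(p,1),round(r["conf"],2),np.round(atz(c,p,z),3))
cv2.imwrite("pics/end.png",cv2.resize(np.hstack(a),None,fx=2,fy=2,interpolation=cv2.INTER_CUBIC))
E
```

```text
time: 21.7
ee_pos: [0.5098, -0.0158, 0.2899]
tool_rot: [0.137, 0.991, 0.001, 0.0]
contact_force: [-0.0, -0.8, -0.3]
gripper_width: 0.0855
time: 22.6
ee_pos: [0.6127, 0.2018, 0.3297]
tool_rot: [0.138, 0.99, 0.001, -0.001]
contact_force: [0.0, -0.7, 0.3]
gripper_width: 0.0851
scene large_knob [181.1 335.2] 0.89 [ 0.505 -0.012  0.151]
scene redbell_knob [246.6 421.9] 0.8 [0.427 0.238 0.101]
scene jar [304.5 347. ] 0.93 [0.63  0.223 0.   ]
scene dish [280.3 264.8] 0.66 [0.765 0.055 0.   ]
top large_knob [224.8 319. ] 0.73 [ 0.506 -0.012  0.151]
top redbell_knob [257.8 217.8] 0.62 [0.429 0.24  0.101]
top jar [181.7 228.1] 0.81 [0.632 0.232 0.   ]
top dish [132.7 293. ] 0.57 [0.766 0.054 0.   ]
```

View pics/end.png

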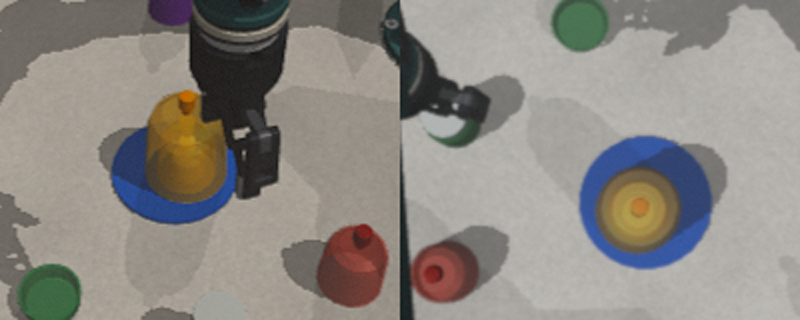

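The three bells are nested upright on the pad, knobs in line (end picture, scene half (100,187), top half (207,638)). The knob heights from the two cameras agree, bystanders are unmoved, and the arm is clear.

```bash
python3 -c "
from station import hand_in;print(hand_in())"
```

```text
the job is handed in; nothing more can be done
None
```

The three amber bells are nested upright on the blue pad and I've handed the job in, about 23 s into the 64 s limit. No verdict was reported.

- **What I did:** I gripped the middle bell by its knob, after ruling out the purple look-alike, and lowered it over the smallest. I then lowered the large one over both. Each bell was released only after the force reading showed contact with the pad.
- **Large bell:** The scene and top cameras both put its knob at about (0.505, -0.012) at the expected standing height. That is within about 6 mm of where I measured the middle knob, about (0.508, -0.017).
- **Small bell:** I did not re-measure it after covering it. The network no longer reported it, so I judged it only by the picture through the glass, where all three look concentric.
- **Bystanders:** Depending on the camera, the red bell, jar and dish read within about 12 mm of their starting places. I take that as network noise, since the arm never went near them at low height.
- **Readings that disagreed slightly:** The gripper read 19–20 mm on the 22 mm knobs, although both grasps held. Pressing the large bell down gave a brief 13 N upward and 5 N sideways before release, well under the force limits.

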